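Load the power cell into the charging dock and switch it on

ROBOT

A 6-joint arm with a two-finger parallel gripper is mounted at the origin on a cart in front of the work surface, level with it; the furniture and walls round the work are solid. World frame = base frame: x ahead of the robot, y to its left, z up, the work surface at z = 0. Lengths are in m, angles in rad, forces in N, time in s.
With the tool pointing down it reaches from about 0.275 to 0.775 m from the base axis. Payload 14.6 kg.
Tool frame: the origin (TCP) lies midway between the tips of the shut fingers; the grasp point (between the pads) lies behind it (r.grasp_offset is the z of the grasp point in the tool frame, in m); z points along the fingers, y is the line along which they close (so a half turn about z gives the same grasp; the last joint's range is limited). The gripper opens to 85 mm and grips with 20 to 120 N. Pads are 22 mm wide; open, the fingers measure 114 mm over their backs; the gripper's body (76 mm by 85 mm) begins 54 mm behind the grasp point. The pads swing forward as they close: fully open they stand 13 mm farther back than shut.
Start: joints at [1.152, 0.263, -0.048, 1.259, 0, 1.415], TCP at [0.137, 0.507, 0.231] pointing down, gripper open.
Joint ranges: [-2.65, 2.65], [-0.89, 1.7], [-1.18, 1.37], [-2.13, 2.11], [-1.35, 1.29], [-3.14, 3.14]. Speed limits (rad/s): [1.89, 1.89, 2.57, 2.79, 3.14, 3.14].

INTERFACE

Orientations are given as a rotation vector (axis times angle).
In Python, from station import r, vision gives the robot as it stands.
- The arm moves only by the tool jog_arm, never from a script. Its argument "increments" is a list of rows, each a list of 3 entries, a list of its own where there are three numbers: the opening, from -1 (shut) to 1 (fully open), then the shift along the tool's x, y, z in m, then the turn, a rotation vector about the tool's x, y, z in degrees. A call has 1 to 5 rows; each row shifts and turns the commanded pose from where the row before left it, along the tool's axes as they then stand; what a row does not reach is not made up. A row lasts 1/12 s, in which the tool goes at most 41.7 mm and 7.16 degrees, less where a joint would pass 70% of its speed; a pose out of reach is approached as far as the arm can. A call is refused whole if a number of a shift passes 0.0417 or a number of a turn 7.16, either way. A call with a gripper value outside its range is refused whole. The fingers move at their own pace and stop on an object; "force" is the grip in N (left out, the last holds). Time passes only in rows, so rows that do not move let the fingers close. It gives the time, the measured TCP pose, the force, the opening and the grip force at its end, in the units of the state.
- r.get_state(): the state, without advancing time (a new reading comes with each control period).
- vision.snapshot(name): name is "side" or "top" or "wrist"; returns a dict with "img" (384x512x3 uint8, red, green, blue), "mtx" (3x3 intrinsics, pixels), "D" ([k1, k2, p1, p2, k3] as OpenCV has them; the pictures are not rectified), "cam_to_world" (4x4, takes a point from camera to world coordinates). Camera axes: x right, y up, looking along -z (the intrinsics and any distortion apply to the point x, -y, -z); pixel columns grow to the right and rows downward; lengths in m; the calibration is good to about 2 mm. A picture is of the moment at which its call begins. There is no depth.
- r.close_job(): hands the job in; it is judged then, once.
The state is a dict: "time": time; "qpos": joint angles; "joint_vel": joint speeds; "effort": joint torques, N m; "tool_pos": TCP position; "eef_rot": TCP orientation; "ft_force": force on the tool from outside, world axes, zero at the start; "moment": the same for the moment, N m; "grip_width": finger opening in m; "finger_force": force on a finger pad.
Only numpy, scipy, OpenCV 4.12 (cv2) and the standard library are available. Lean on these libraries where they do the work, as an engineer would, in place of code of your own. Each camera call takes 0.05 s, during which the arm holds its last target. There are 200 camera calls.

TASK

Put the power cell on charge: press its flat end against the coil spring of the charging dock, then lower the end with the brass stud past the retaining lip, so that the cell lies fully home in the cradle with its stud under the lip, and let it go. Then push the dock's lever all the way over to the far side. Leave the other things on the worktop where they are.

Things in the scene. Friction and masses are not known exactly. Their poses are not given: they have to be found in the camera images.
- cell_center (a point): Power cell to load, loose: twelve-sided metal stick, 36 mm across flats, about 0.11 kg; shell 92 mm long with a black band near the stud end, where a brass stud 12 mm thick stands out 8 mm. It starts lying on a flat. This point: middle of the shell, on its axis, 18 mm above the worktop at the start. +y along the axis to the stud; x level, z up at the start. The flat end is 46 mm away along -y.
- cell_stud (a point): Tip of the cell's brass stud, on the cell's axis, 54 mm from the middle of the shell along the cell's +y.
- cell: The same power cell; this origin lies 18 mm under the middle of the shell, on the worktop at the start.
- dock: Charging dock, fixed to the worktop: base plate 90 mm (x) by 12 mm thick, from y = -140 to y = +68 mm. Origin on the worktop under the bay. +y runs along the cradle from the spring end to the lip end (leftward, give or take the dock's turn), +x level across it, away from the robot. Spring housing: 52 mm wide, y = -70 to -96 mm, top 72 mm above the worktop.
- bay (a point): Where the middle of the cell's shell belongs, 46 mm above the dock's origin; axes as the dock's. Two V saddles, 10 mm wide, stand 32 mm either side of it along y and reach up to 4 mm below its height; between them, 27 mm either way along y, the space beside and under the cell is clear for fingers down to the base plate, 34 mm below this point.
- socket (a point): Where the stud's tip belongs: inner face of the end wall, 54 mm along +y from the bay point, same height. Above it the retaining lip, 44 mm wide, stands 6 mm in from the wall; its underside is 9 mm and its top 14 mm above this point, so the stud (radius 6 mm) fits below with 3 mm to spare. Kept level, the stud clears the lip's top when the axis is over 20 mm above the bay point.
- spring_face (a point): Face of the steel contact plate at the bay point's height; the plate looks along the dock's +y, is 34 mm wide, reaches from 16 mm below to 36 mm above this point and has a coil spring behind. The point moves with the plate; unloaded it is 40 mm from the bay point along -y, so a cell that is home presses it in by 6 mm.
- spring (a joint): How far the contact plate is pushed in along the dock's -y, in m: 0 unloaded, 0.006 with the cell home; over 0.012 is needed for the stud to pass the lip; stop at 0.022. About 1.7 N at 0, rising by 0.28 N a mm to 8 N at the stop. Pressing with the grasp off the line of push tips the cell a little in the fingers.
- lever (a joint): Charge lever at the spring end of the dock, hinged about the dock's y axis, in rad: 0 leans to the dock's -x (towards the robot), 1.2 (its stop) leans to +x; it stays where it is left. Past 1.0 is on. It starts at 0 to 0.25 and takes about 2 N at its ball.
- lever_tip (a point): Centre of the lever's black ball, 20 mm thick, 50 mm from the hinge. The hinge lies 118 mm from the bay point along the dock's -y, 30 mm above the worktop; its block is 56 mm along x, 30 mm along y, its top 32 mm above the worktop. This frame turns with the lever.
- mug: Bystander, to be left alone: white china mug, 84x123x91 mm. Origin under its centre.
- egg_timer: Bystander, to be left alone: round kitchen timer, 62 mm wide, 52 mm high. Origin under its centre.
- teaspoon: Bystander, to be left alone: metal teaspoon, 139 mm long. Origin under its centre.
- lemon: Bystander, to be left alone: lemon, 77 mm long. Origin under its centre.
- spice_jar: Bystander, to be left alone: small glass spice jar with a lid, 45 mm wide, 106 mm high. Origin under its centre.
- soap_bottle: Bystander, to be left alone: pump soap bottle, 168 mm high. Origin under its centre.
- garlic: Bystander, to be left alone: garlic bulb, 55 mm. Origin under its centre.

How it is judged:
By the outcome, as a careful person would: the job done as asked, in the order asked, and still so for the second after the job is handed in, with the robot touching nothing.
It also fails if it takes over 43 s, if anything falls off the work surface, if the arm or the gripper's body presses on something with over 40 N, if the wrist force passes 120 N, or if a joint passes its speed limit or range.

## Working session

There is one attempt and no reset: what is moved stays moved. The work goes in short steps, Python scripts to look and compute and a tool call to move; the robot and the scene stay as the last step left them, time stands still between calls to the robot, and variables do not carry over. Pictures are saved under pics/ and viewed, at most 10 in all, crops included, and the job is handed in when it is done.

Besides the shell and the picture viewer there is one more tool, called after "Call:" in YAML: its name, and indented under it one key for each argument. jog_arm: Moves the arm, as the interface text tells. Its arguments: {"type":"object","properties":{"increments":{"type":"array","items":{"type":"array"}},"force":{"type":"number"}},"required":["increments"]}

```bash
ls; mkdir -p pics; cat > h.py <<'E'
import numpy as np, cv2
from station import r, vision
def snap(n,f=None):
    s=vision.snapshot(n)
    if f: cv2.imwrite('pics/'+f,s['img'][:,:,::-1])
    return s
def ray(s,uv):
    p=cv2.undistortPoints(np.array([[uv]],float),np.array(s['mtx']),np.array(s['D']))[0,0]
    T=np.array(s['cam_to_world']); d=T[:3,:3]@np.array([p[0],-p[1],-1]); return T[:3,3],d/np.linalg.norm(d)
def onz(s,uv,z):
    o,d=ray(s,uv); return o+d*(z-o[2])/d[2]
def px(s,P):
    T=np.linalg.inv(np.array(s['cam_to_world'])); q=T[:3,:3]@np.array(P,float)+T[:3,3]
    return cv2.projectPoints(np.array([[q[0],-q[1],-q[2]]]),np.zeros(3),np.zeros(3),np.array(s['mtx']),np.array(s['D']))[0].ravel()
E
python3 - <<'E'
from h import *
a=snap('top');b=snap('side')
cv2.imwrite('pics/top.png',cv2.resize(a['img'][:,:,::-1],(800,600)))
cv2.imwrite('pics/side.png',cv2.resize(b['img'][:,:,::-1],(800,600)))
for s in(a,b):print(np.round(s['cam_to_world'],3),np.round(s['mtx'],1),s['D'])
print(r.get_state(),r.grasp_offset)
E
```

```text
pics
[[ 0.021  0.997 -0.07   0.487]
 [-0.999  0.018 -0.038 -0.055]
 [-0.036  0.07   0.997  0.947]
 [ 0.     0.     0.     1.   ]] [[363.6   0.  253.3]
 [  0.  363.6 190.5]
 [  0.    0.    1. ]] [-0.08690223  0.          0.          0.          0.        ]
[[-0.981 -0.104  0.165  0.71 ]
 [ 0.194 -0.418  0.888  0.779]
 [-0.024  0.903  0.43   0.484]
 [ 0.     0.     0.     1.   ]] [[366.6   0.  263.5]
 [  0.  366.6 194.4]
 [  0.    0.    1. ]] [-0.0490173  0.         0.         0.         0.       ]
{'time': 0.1, 'qpos': array([ 1.15169465e+00,  2.63464110e-01, -4.88494752e-02,  1.25940390e+00,
        1.43208215e-05,  1.41549882e+00]), 'joint_vel': array([ 0.00032664, -0.00065144,  0.00182273, -0.00084541, -0.00228877,
       -0.00047265]), 'effort': array([ 1.58818621e-04, -6.38577676e+01,  3.85061717e+01,  1.00553004e-02,
       -3.09655579e-04, -1.80273179e-05]), 'tool_pos': array([0.13679816, 0.50661772, 0.23088769]), 'eef_rot': array([-4.13145934e-01, -3.11403070e+00,  1.38118667e-03]), 'ft_force': array([ 1.39836432,  0.57457244, -0.17675225]), 'moment': array([-0.09427926,  0.00697257,  0.01106147]), 'finger_force': 0.0, 'grip_width': 0.08551586961221687} -0.0187
```

View pics/top.png

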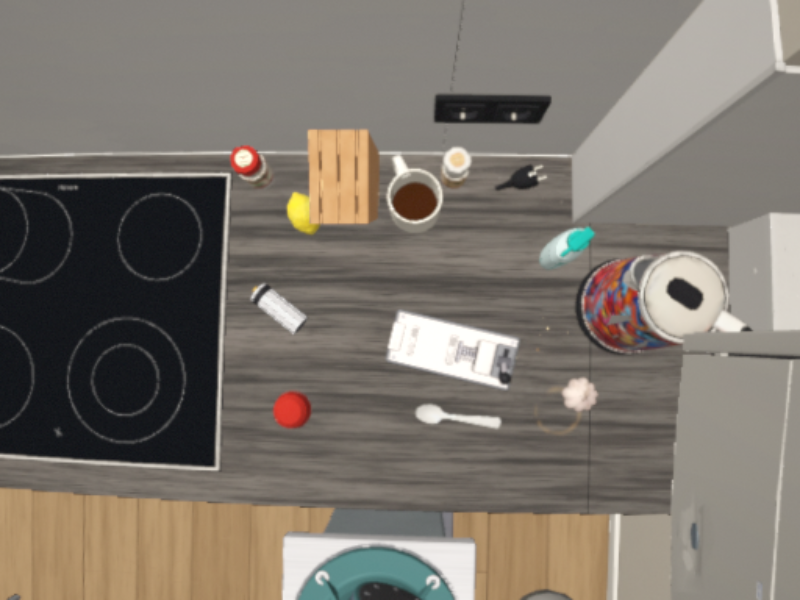

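View pics/side.png

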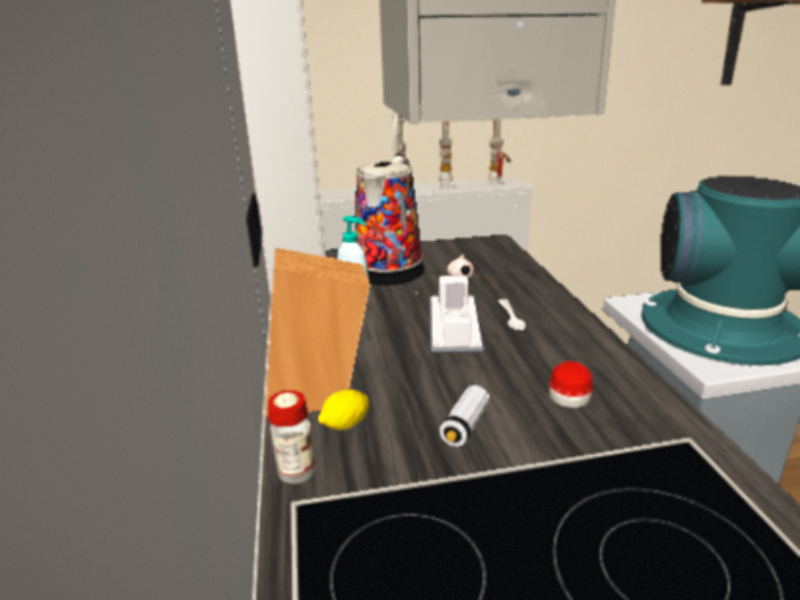

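Top view (800x600): the cell is at about (278,308) with its stud up-left at (254,289). The dock plate has corners near (402,312), (518,340), (508,387) and (389,358), and the black lever ball is at (505,377). I'll zoom in for exact pixels.

```bash
python3 - <<'E'
from h import *
a=snap('top');I=a['img'][:,:,::-1]
c1=cv2.resize(I[190:255,240:340],None,fx=6,fy=6,interpolation=cv2.INTER_CUBIC)
c2=cv2.resize(I[175:220,155:205],None,fx=6,fy=6,interpolation=cv2.INTER_CUBIC)
o=np.zeros((390+0,600,3),np.uint8);o[:390]=c1
cv2.imwrite('pics/z1.png',np.vstack([o,np.pad(c2[:,:,:][:200*1+70-60],((0,0),(0,300),(0,0)))]))
g=cv2.cvtColor(a['img'],cv2.COLOR_RGB2GRAY)
for nm,(x0,y0,x1,y1) in dict(dock=(240,190,340,255),cell=(155,175,205,220)).items():
    m=np.zeros_like(g);m[y0:y1,x0:x1]=(g[y0:y1,x0:x1]>135)*255
    c=max(cv2.findContours(m,0,2)[0],key=cv2.contourArea);R=cv2.minAreaRect(c)
    B=cv2.boxPoints(R);print(nm,R,B.tolist())
    z=.012 if nm=='dock' else .018
    for p in [R[0],*B]:print(np.round(onz(a,p,z),4))
E
```

```text
dock ((288.7975769042969, 223.2794189453125), (81.37593841552734, 34.256099700927734), 13.29857063293457) [[245.2607879638672, 230.5889129638672], [253.1405487060547, 197.2513885498047], [332.3343505859375, 215.9699249267578], [324.45458984375, 249.3074493408203]]
[ 0.4695 -0.1129  0.012 ]
[ 0.4484 -0.0018  0.012 ]
[ 0.5344 -0.0202  0.012 ]
[ 0.4903 -0.224   0.012 ]
[ 0.4051 -0.2048  0.012 ]
cell ((179.81781005859375, 198.51919555664062), (30.941747665405273, 14.73064136505127), 38.990997314453125) [[163.15890502929688, 194.5095977783203], [172.42739868164062, 183.06028747558594], [196.47671508789062, 202.52879333496094], [187.20822143554688, 213.9781036376953]]
[0.5271 0.1694 0.018 ]
[0.5367 0.2137 0.018 ]
[0.567  0.1903 0.018 ]
[0.5177 0.1254 0.018 ]
[0.4877 0.1487 0.018 ]
```

View pics/z1.png

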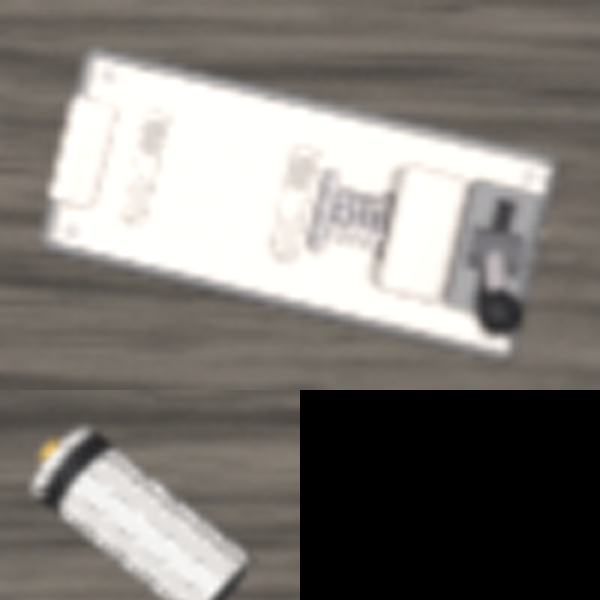

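```bash
cat >> h.py <<'E'
from scipy.spatial.transform import Rotation as Ro
def plan(pos,yaw,n,tilt=0):
    "rows from the present pose to TCP pos, tool y at world yaw deg, tool down"
    s=r.get_state();p=np.array(s['tool_pos']);R=Ro.from_rotvec(s['eef_rot'])
    y=np.radians(yaw);Y=np.array([np.cos(y),np.sin(y),0]);Z=np.array([0,0,-1.]);
    T=Ro.from_matrix(np.c_[np.cross(Y,Z),Y,Z])*Ro.from_euler('y',tilt,degrees=True)
    w=(R.inv()*T).as_rotvec(); st=Ro.from_rotvec(w/n); d=(np.array(pos)-p)/n
    for i in range(n):
        print(np.round(R.inv().apply(d),4).tolist(),np.round(np.degrees(w/n),2).tolist()); R=R*st
E
python3 - <<'E'
from h import *
a=snap('top')
f=lambda z,o:[(z[0]+.5)/6-.5+o[0],(z[1]+.5)/6-.5+o[1]]
C=[onz(a,f(z,(240,190)),.012) for z in[(90,53),(46,243),(553,160),(511,353)]]
print(np.round(C,4))
cen=np.mean(C,0);u=(C[0]+C[1]-C[2]-C[3]);L=np.linalg.norm(u)/2;u/=np.linalg.norm(u);yaw=-np.degrees(np.arctan2(u[0],u[1]))
bay=cen+u*.036;print('L',L,'yaw',yaw,'bay',bay)
ball=onz(a,f((499,312),(240,190)),.071);print('ball',ball,(ball-bay)@np.array([u[1],-u[0],0]),(ball-bay)@u)
t=onz(a,f((45,58),(155,175)),.018);v=np.array([.605,.797,0]);c=t-.054*v;print('stud',t,'cell',c)
print(px(a,c-.046*v))
plan([*c[:2],.15],142.8,16)
E
```

```text
[[ 0.5315 -0.024   0.012 ]
 [ 0.4498 -0.0069  0.012 ]
 [ 0.4895 -0.2225  0.012 ]
 [ 0.4074 -0.2055  0.012 ]]
L 0.20300531667894017 yaw -12.004000860572992 bay [ 0.47704652 -0.07948621  0.012     ]
ball [ 0.42851603 -0.19102491  0.071     ] -0.02427146159206154 -0.11919306086289165
stud [0.56338467 0.21761264 0.018     ] cell [0.53071467 0.17457464 0.018     ]
[191.5179188  208.16184203]
[-0.0292, -0.0136, 0.0051] [-0.0, -0.0, -4.24]
[-0.0281, -0.0157, 0.0051] [-0.0, -0.0, -4.24]
[-0.0268, -0.0178, 0.0051] [-0.0, -0.0, -4.24]
[-0.0255, -0.0197, 0.0051] [-0.0, -0.0, -4.24]
[-0.0239, -0.0215, 0.0051] [-0.0, -0.0, -4.24]
[-0.0223, -0.0233, 0.0051] [-0.0, -0.0, -4.24]
[-0.0205, -0.0248, 0.0051] [-0.0, -0.0, -4.24]
[-0.0186, -0.0263, 0.0051] [-0.0, -0.0, -4.24]
[-0.0166, -0.0276, 0.0051] [-0.0, -0.0, -4.24]
[-0.0145, -0.0287, 0.0051] [-0.0, -0.0, -4.24]
[-0.0123, -0.0297, 0.0051] [-0.0, -0.0, -4.24]
[-0.0101, -0.0306, 0.0051] [-0.0, -0.0, -4.24]
[-0.0078, -0.0312, 0.0051] [-0.0, -0.0, -4.24]
[-0.0055, -0.0317, 0.0051] [-0.0, -0.0, -4.24]
[-0.0031, -0.032, 0.0051] [-0.0, -0.0, -4.24]
[-0.0007, -0.0322, 0.0051] [-0.0, -0.0, -4.24]
```

Call:
jog_arm:
  increments:
    - [1, [-0.029, -0.014, 0.004], [0, 0, -4.2]]
    - [1, [-0.028, -0.016, 0.004], [0, 0, -4.2]]
    - [1, [-0.027, -0.018, 0.004], [0, 0, -4.2]]
    - [1, [-0.0255, -0.02, 0.004], [0, 0, -4.2]]
    - [1, [-0.024, -0.0215, 0.004], [0, 0, -4.2]]

```text
time: 0.62
tool_pos: [0.2604, 0.4006, 0.2111]
eef_rot: [0.168, -3.137, 0.0]
ft_force: [0.8, 1.3, 0.3]
grip_width: 0.0855
finger_force: 0.0
```

Call:
jog_arm:
  increments:
    - [1, [-0.022, -0.023, 0.005], [0, 0, -4.2]]
    - [1, [-0.0205, -0.025, 0.005], [0, 0, -4.2]]
    - [1, [-0.0185, -0.026, 0.005], [0, 0, -4.2]]
    - [1, [-0.0165, -0.0275, 0.005], [0, 0, -4.2]]
    - [1, [-0.0145, -0.0285, 0.005], [0, 0, -4.2]]

```text
time: 1.03
tool_pos: [0.3825, 0.2967, 0.186]
eef_rot: [0.736, -3.054, -0.0]
ft_force: [-1.3, 0.4, -0.2]
grip_width: 0.0852
finger_force: 0.0
```

Call:
jog_arm:
  increments:
    - [1, [-0.012, -0.03, 0.006], [0, 0, -4.2]]
    - [1, [-0.01, -0.0305, 0.006], [0, 0, -4.2]]
    - [1, [-0.008, -0.031, 0.006], [0, 0, -4.2]]
    - [1, [-0.0055, -0.0315, 0.006], [0, 0, -4.2]]
    - [1, [-0.003, -0.032, 0.006], [0, 0, -4.2]]

```text
time: 1.45
tool_pos: [0.5041, 0.1918, 0.1559]
eef_rot: [1.28, -2.869, -0.0]
ft_force: [0.2, 0.2, 0.8]
grip_width: 0.0856
finger_force: 0.0
```

```bash
python3 - <<'E'
from h import *
w=snap('wrist','w1.png');print(np.round(w['cam_to_world'],3))
s=r.get_state();print(s['tool_pos'],s['qpos'],s['time'])
print(px(w,[.5307,.1746,.018]),px(w,[.5634,.2176,.018]))
plan([.5307,.1746,.15],142.8,2)
E
```

```text
[[-0.744 -0.632 -0.216  0.448]
 [ 0.668 -0.705 -0.24   0.13 ]
 [-0.001 -0.323  0.947  0.299]
 [ 0.     0.     0.     1.   ]]
[0.50771959 0.18886534 0.15459339] [ 0.20643022  0.32585976 -0.16942986  1.07520289 -0.00143737 -0.63679317] 1.5
[221.57498055 184.44014669] [227.72086306 234.72951124]
[-0.0023, -0.0133, 0.0023] [-0.04, -0.02, -2.24]
[-0.0018, -0.0134, 0.0023] [-0.04, -0.02, -2.24]
```

View pics/w1.png

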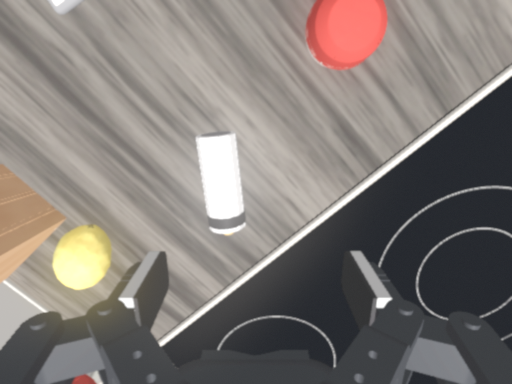

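The wrist view shows the cell from its flat end at (216,133) to its stud at (229,235). That is within 2 px of my predicted centre (222,184). Next I'll refine the axis and centre over it.

```bash
python3 - <<'E'
from h import *
w=snap('wrist');g=cv2.cvtColor(w['img'],cv2.COLOR_RGB2GRAY)
s=r.get_state();print(s['tool_pos'],px(w,[.5307,.1746,.018]))
u,v=np.round(px(w,[.5307,.1746,.018])).astype(int)
m=np.zeros_like(g);m[v-70:v+70,u-40:u+40]=(g[v-70:v+70,u-40:u+40]>215)*255
c=max(cv2.findContours(m,0,2)[0],key=cv2.contourArea);R=cv2.minAreaRect(c);print(R)
B=cv2.boxPoints(R)
P=np.array([onz(w,b,.028) for b in B]);print(np.round(P,4))
plan([.5307,.1746,.10],142.8,3)
E
```

```text
[0.50564011 0.19047636 0.15500221] [226.47334633 184.60194932]
((225.72488403320312, 176.5576171875), (84.58782958984375, 39.31911087036133), 82.56858825683594)
[[0.5147 0.1261 0.028 ]
 [0.4861 0.1456 0.028 ]
 [0.5322 0.2113 0.028 ]
 [0.5639 0.1902 0.028 ]]
[-0.0017, -0.0097, 0.0183] [-0.0, -0.02, -1.64]
[-0.0014, -0.0098, 0.0183] [-0.0, -0.02, -1.64]
[-0.0011, -0.0098, 0.0183] [-0.0, -0.02, -1.64]
```

Call:
jog_arm:
  increments:
    - [1, [-0.002, -0.0095, 0.018], [0, 0, -1.8]]
    - [1, [-0.002, -0.0095, 0.018], [0, 0, -1.8]]
    - [1, [-0.001, -0.0085, 0.018], [0, 0, -1.8]]
    - [1, [0, 0, 0], [0, 0, 0]]

```text
time: 1.88
tool_pos: [0.5265, 0.1785, 0.0995]
eef_rot: [1.407, -2.804, -0.002]
ft_force: [-0.9, -0.8, 0.3]
grip_width: 0.0851
finger_force: 0.0
```

```bash
python3 - <<'E'
from h import *
plan([.5293,.1742,-.001],143.5,5)
E
```

```text
[0.0003, -0.001, 0.0201] [0.03, -0.03, -0.04]
[0.0003, -0.001, 0.0201] [0.03, -0.03, -0.04]
[0.0003, -0.001, 0.0201] [0.03, -0.03, -0.04]
[0.0003, -0.001, 0.0201] [0.03, -0.03, -0.04]
[0.0003, -0.001, 0.0201] [0.03, -0.03, -0.04]
```

Call:
jog_arm:
  increments:
    - [1, [0, -0.001, 0.02], [0, 0, 0]]
    - [1, [0, -0.001, 0.02], [0, 0, 0]]
    - [1, [0.001, -0.001, 0.02], [0, 0, 0]]
    - [1, [0, -0.001, 0.02], [0, 0, 0]]
    - [1, [0, -0.001, 0.019], [0, 0, 0]]

```text
time: 2.3
tool_pos: [0.5304, 0.1759, 0.0034]
eef_rot: [-1.407, 2.809, 0.0]
ft_force: [0.2, 0.5, 0.1]
grip_width: 0.0856
finger_force: 0.0
```

Call:
jog_arm:
  increments:
    - [-0.5, [0, 0, 0], [0, 0, 0]]
    - [-1, [0, 0, 0], [0, 0, 0]]
    - [-1, [0, 0, 0], [0, 0, 0]]
    - [-1, [0, 0, 0], [0, 0, 0]]
    - [-1, [0, 0, 0], [0, 0, 0]]
  force: 50

```text
time: 2.72
tool_pos: [0.5314, 0.1757, 0.005]
eef_rot: [-1.408, 2.806, -0.001]
ft_force: [-1.3, 0.7, 7.7]
grip_width: 0.0349
finger_force: 49.3
```

Call:
jog_arm:
  increments:
    - [-1, [0, 0, 0], [0, 0, 0]]
    - [-1, [0, 0, 0], [0, 0, 0]]
  force: 50

```text
time: 2.88
tool_pos: [0.5314, 0.1757, 0.005]
eef_rot: [-1.408, 2.806, -0.001]
ft_force: [-2.8, 0.2, 9.7]
grip_width: 0.0346
finger_force: 49.6
```

Call:
jog_arm:
  increments:
    - [-1, [0, 0, -0.015], [0, 0, 0]]
    - [-1, [0, 0, -0.025], [0, 0, 0]]
    - [-1, [0, 0, -0.035], [0, 0, 0]]
    - [-1, [0, 0, -0.025], [0, 0, 0]]
    - [-1, [0, 0, 0], [0, 0, 0]]

```text
time: 3.3
tool_pos: [0.5331, 0.1759, 0.109]
eef_rot: [-1.405, 2.801, -0.004]
ft_force: [1.0, 0.0, -0.4]
grip_width: 0.0351
finger_force: 51.0
```

```bash
python3 - <<'E'
from h import *
a=snap('side');w=snap('wrist')
W=w['img'][:,:,::-1]; S=cv2.resize(a['img'][170:298,220:348,::-1],(384,384),interpolation=cv2.INTER_CUBIC)
cv2.imwrite('pics/w2.png',cv2.resize(np.hstack([W,S]),(800,343)))
print(r.get_state()['tool_pos'],r.get_state()['eef_rot'])
plan([.4803,-.0638,.12],168,10)
E
```

```text
[0.53129335 0.17552376 0.10464663] [-1.40745520e+00  2.80574084e+00 -1.20837752e-03]
[0.0222, -0.0102, -0.0016] [-0.01, 0.01, -2.47]
[0.0226, -0.0093, -0.0016] [-0.01, 0.01, -2.47]
[0.023, -0.0083, -0.0016] [-0.01, 0.01, -2.47]
[0.0234, -0.0073, -0.0016] [-0.01, 0.01, -2.47]
[0.0237, -0.0063, -0.0016] [-0.01, 0.01, -2.47]
[0.0239, -0.0052, -0.0016] [-0.01, 0.01, -2.47]
[0.0241, -0.0042, -0.0015] [-0.01, 0.01, -2.47]
[0.0243, -0.0031, -0.0015] [-0.01, 0.01, -2.47]
[0.0244, -0.0021, -0.0015] [-0.01, 0.01, -2.47]
[0.0244, -0.001, -0.0015] [-0.01, 0.01, -2.47]
```

View pics/w2.png

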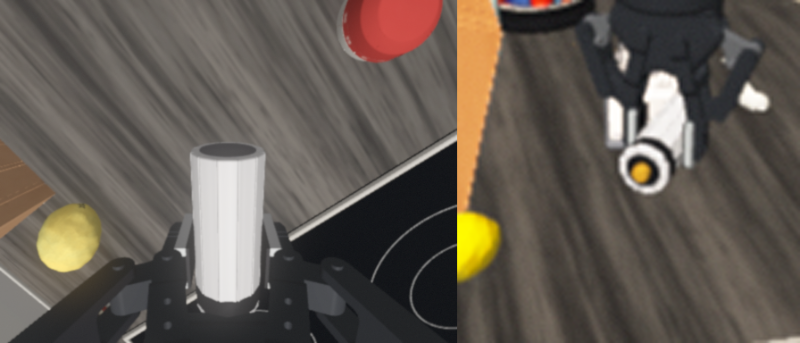

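The wrist half shows the cell held straight, with its flat face centred at montage (228,151). The side half shows the stud at montage (641,173). From these I'll get the held cell's offset and tilt.

```bash
python3 - <<'E'
from h import *
w=snap('wrist');a=snap('side');s=r.get_state();p=s['tool_pos'];R=Ro.from_rotvec(s['eef_rot']).as_matrix()
print(p)
def isect(S,uv):  # with plane tool y=0
    o,d=ray(S,uv);n=R[:,1];q=o+d*((p-o)@n)/(d@n);return R.T@(q-p)
print('stud tool xyz',isect(a,(288.6,234.6)))
for z in(.113,.118):print('flat',R.T@(onz(w,(255.3,169),z)-p))
E
```

```text
[0.53018197 0.17528585 0.10278985]
stud tool xyz [-4.93371872e-02 -1.88438129e-17 -1.99473763e-02]
flat [ 0.04753979  0.00031911 -0.01018196]
flat [ 0.04885284  0.00032615 -0.01518119]
```

Call:
jog_arm:
  increments:
    - [-1, [0.022, -0.01, -0.002], [0, 0, -2.5]]
    - [-1, [0.0225, -0.009, -0.002], [0, 0, -2.5]]
    - [-1, [0.023, -0.008, -0.002], [0, 0, -2.5]]
    - [-1, [0.0235, -0.007, -0.002], [0, 0, -2.5]]
    - [-1, [0.0235, -0.006, -0.002], [0, 0, -2.5]]

```text
time: 3.92
tool_pos: [0.5033, 0.0557, 0.1123]
eef_rot: [1.708, -2.634, -0.002]
ft_force: [0.8, -0.6, -1.9]
grip_width: 0.0347
finger_force: 50.9
```

Call:
jog_arm:
  increments:
    - [-1, [0.024, -0.005, -0.001], [0, 0, -2.5]]
    - [-1, [0.024, -0.004, -0.001], [0, 0, -2.5]]
    - [-1, [0.0245, -0.003, -0.001], [0, 0, -2.5]]
    - [-1, [0.0245, -0.002, -0.001], [0, 0, -2.4]]
    - [-1, [0, 0, 0], [0, 0, 0]]

```text
time: 4.33
tool_pos: [0.4825, -0.0421, 0.1164]
eef_rot: [1.926, -2.48, -0.001]
ft_force: [0.1, 0.2, -1.4]
grip_width: 0.0352
finger_force: 50.9
```

```bash
python3 - <<'E'
from h import *
a=snap('top');b=snap('side');w=snap('wrist')
z=cv2.resize(a['img'][185:260,235:345,::-1],(800,545),interpolation=cv2.INTER_CUBIC)
y=cv2.resize(b['img'][150:240,250:330,::-1],(480,540),interpolation=cv2.INTER_CUBIC)
cv2.imwrite('pics/t3.png',cv2.resize(z,(800,545)));cv2.imwrite('pics/s3.png',y)
cv2.imwrite('pics/w3.png',w['img'][:,:,::-1])
s=r.get_state();print(s['tool_pos'],s['eef_rot'],np.degrees(np.arctan2(*Ro.from_rotvec(s['eef_rot']).as_matrix()[[1,0],1])))
E
```

```text
[ 0.48319773 -0.03903913  0.1165552 ] [ 1.92524331e+00 -2.48155191e+00 -2.10405633e-03] 165.6102238350924
```

View pics/w3.png

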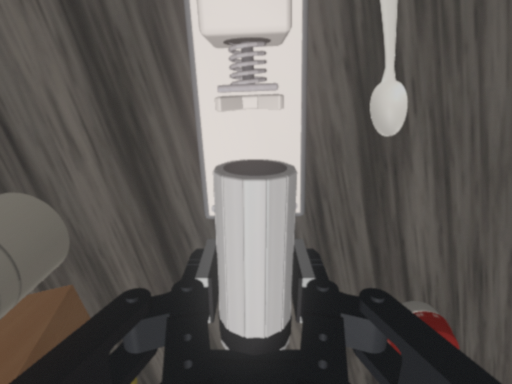

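Wrist view: dock plate edges run from (192,5) and (303,5) to (208,210) and (300,210). The contact plate spans (218–278, 88) and the cell's flat face is centred at (256,169). I'll compute the dock axis from these.

```bash
python3 - <<'E'
from h import *
w=snap('wrist');s=r.get_state();p=s['tool_pos'];R=Ro.from_rotvec(s['eef_rot']).as_matrix()
print(p,np.degrees(np.arctan2(R[1,1],R[0,1])))
P=[onz(w,q,.012) for q in[(192,5),(303,5),(208,210),(300,210)]]
print(np.round(P,4)); m1=(P[0]+P[1])/2;m2=(P[2]+P[3])/2;u=m2-m1;u/=np.linalg.norm(u);print('dock y',u,'yaw',-np.degrees(np.arctan2(u[0],u[1])))
x=np.array([u[1],-u[0],0])
b=np.array([.47705,-.0795,.012]);print('lateral of mid line vs old bay',(m2-b)@x,(m1-b)@x,'end y',(m2-b)@u)
for z in(.046,.082):   # plate top edge at bay+36
    q=onz(w,(248,88),z);print('plate',z,(q-b)@u,(q-b)@x)
# visual contact plate L/R top corners
for z in(.085,.13):print('flat',z,onz(w,(256,169),z),R.T@(onz(w,(256,169),z)-p))
E
```

```text
[ 0.48339099 -0.03867208  0.11668443] 165.6630812172968
[[ 0.4911 -0.1841  0.012 ]
 [ 0.4148 -0.1646  0.012 ]
 [ 0.5265 -0.0313  0.012 ]
 [ 0.4486 -0.0113  0.012 ]]
dock y [0.22059868 0.97536466 0.        ] yaw -12.744198683185354
lateral of mid line vs old bay -0.002595093268331911 -0.002595093268331914 end y 0.05904514263411336
plate 0.046 -0.042063762488563985 -0.0016743281036364214
plate 0.082 -0.042052785153573 -0.0024298826313447525
flat 0.085 [ 0.47230999 -0.0751275   0.085     ] [0.03807098 0.00166993 0.03167807]
flat 0.13 [ 0.46959192 -0.0864881   0.13      ] [ 0.04974089  0.00154524 -0.01332469]
```

View pics/s3.png

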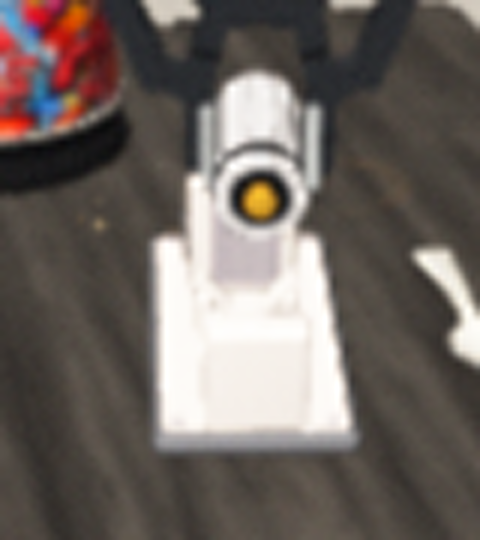

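Side crop: the stud is at (262,200) and the dock's front top corners are at (157,432) and (355,430). I'll use these as a cross-check.

```bash
python3 - <<'E'
from h import *
S=snap('side');s=r.get_state();p=s['tool_pos'];R=Ro.from_rotvec(s['eef_rot']).as_matrix()
f=lambda x,y:((x+.5)/6-.5+250,(y+.5)/6-.5+150)
u=np.array([.212,.977,0]);x=np.array([.977,-.212,0]);b=np.array([.47705,-.0795,0])
for q in[(157,432),(355,430)]:
    P=onz(S,f(*q),.012);print('corner',P,(P-b)@u,(P-b)@x)
o,d=ray(S,f(262,200));n=R[:,1];q=o+d*((p-o)@n)/(d@n);print('stud tool',R.T@(q-p))
# lateral of stud assuming tool x=-.051
n=R[:,0];q=o+d*((p-.051*n-o)@n)/(d@n);print('stud tool',R.T@(q-p))
# cell rim top and bottom of stud end (white ring): tool x=-.043
for k in[(262,143),(262,241),(214,195),(308,195)]:
    o,d=ray(S,f(*k));q=o+d*((p-.043*n-o)@n)/(d@n);print(R.T@(q-p))
E
```

```text
corner [ 0.52977171 -0.0273704   0.012     ] 0.062107617797146034 0.04045763650935749
corner [ 0.44658708 -0.00897562  0.012     ] 0.062444175570832094 -0.044713445499643664
stud tool [-1.02034519e-01 -5.28345593e-17 -3.94736934e-02]
stud tool [-0.051       0.00117701 -0.01706842]
[-0.043       0.00112384 -0.03805611]
[-0.043       0.00153895  0.00443373]
[-0.043      -0.017739   -0.01574471]
[-0.043       0.01958749 -0.01571506]
```

```bash
python3 - <<'E'
from h import *
plan([.4788,-.0645,.058],167.7,4)
E
```

```text
[0.0066, -0.0005, 0.0147] [0.01, 0.0, -0.5]
[0.0066, -0.0004, 0.0147] [0.01, 0.0, -0.5]
[0.0066, -0.0004, 0.0147] [0.01, 0.0, -0.5]
[0.0066, -0.0003, 0.0147] [0.01, 0.0, -0.5]
```

Call:
jog_arm:
  increments:
    - [-1, [0.009, -0.0005, 0.01], [0, 0, -0.5]]
    - [-1, [0.0085, -0.0005, 0.014], [0, 0, -0.5]]
    - [-1, [0.005, -0.0005, 0.018], [0, 0, -0.5]]
    - [-1, [0.004, 0, 0.016], [0, 0, -0.5]]
    - [-1, [0, 0, 0], [0, 0, 0]]

```text
time: 5.0
tool_pos: [0.4788, -0.0655, 0.0575]
eef_rot: [1.97, -2.445, 0.0]
ft_force: [0.4, 0.6, -1.1]
grip_width: 0.0348
finger_force: 53.5
```

```bash
python3 - <<'E'
from h import *
w=snap('wrist');S=snap('side')
z=cv2.resize(w['img'][:230,150:400,::-1],(500,460));y=cv2.resize(S['img'][160:236,265:315,::-1],(300,456),interpolation=cv2.INTER_CUBIC)
cv2.imwrite('pics/c4.png',np.hstack([z[:456],y]))
s=r.get_state();print(s['tool_pos'],s['ft_force']);plan([.4788,-.0645,.058],167.7,1)
E
```

```text
[ 0.47869683 -0.06463874  0.05877185] [-0.30497005 -0.65290274 -1.3179486 ]
[-0.0002, -0.0001, 0.0008] [0.06, 0.01, 0.01]
```

View pics/c4.png

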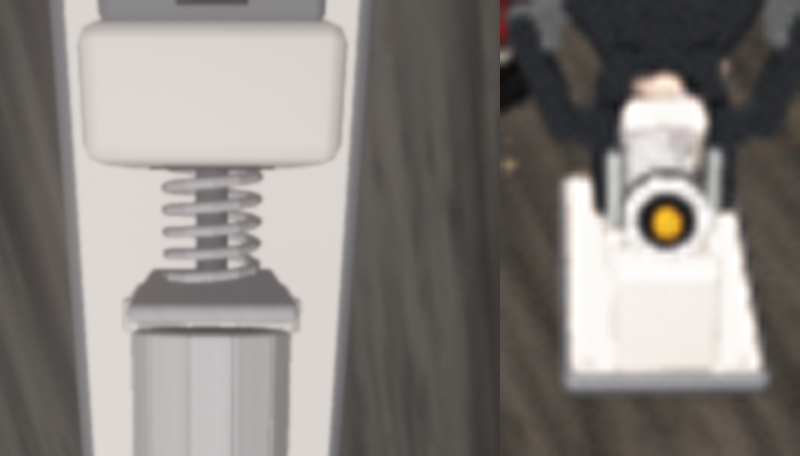

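Left: the cell (133–290) is centred on the contact plate (127–298) with a small gap. Right: the stud at (667,221) is centred over the end wall (612–718). Pressing now.

Call:
jog_arm:
  increments:
    - [-1, [0.004, 0, 0], [0, 0, 0]]
    - [-1, [0.004, 0, 0], [0, 0, 0]]
    - [-1, [0, 0, 0], [0, 0, 0]]
  force: 80

```text
time: 5.35
tool_pos: [0.477, -0.0731, 0.0594]
eef_rot: [-1.97, 2.446, 0.001]
ft_force: [0.5, 3.2, -2.8]
grip_width: 0.0342
finger_force: 83.3
```

Call:
jog_arm:
  increments:
    - [-1, [0.004, 0, 0], [0, 0, 0]]
    - [-1, [0, 0, 0], [0, 0, 0]]

```text
time: 5.52
tool_pos: [0.4762, -0.0772, 0.0593]
eef_rot: [-1.97, 2.447, 0.001]
ft_force: [0.0, 4.6, -2.4]
grip_width: 0.0342
finger_force: 83.3
```

Call:
jog_arm:
  increments:
    - [-1, [0.004, 0, 0], [0, 0, 0]]
    - [-1, [0, 0, 0], [0, 0, 0]]

```text
time: 5.68
tool_pos: [0.4753, -0.081, 0.0593]
eef_rot: [-1.97, 2.447, 0.001]
ft_force: [0.5, 4.7, -2.7]
grip_width: 0.0343
finger_force: 83.3
```

```bash
python3 - <<'E'
from h import *
w=snap('wrist','w5.png');s=r.get_state();u=np.array([.2130,.9770,0])
p=s['tool_pos'];print(p,'d',(p-[.47495,-.0821,0])@u,s['ft_force'],'Fy',s['ft_force']@u,np.degrees((Ro.from_rotvec(s['eef_rot'])).as_euler('xyz')))
E
```

```text
[ 0.47537837 -0.08084143  0.05929642] d 0.0013208662048125436 [ 0.67169806  5.23371156 -2.65080503] Fy 5.256407882143322 [ 1.79996066e+02  3.12977119e-02 -1.02329495e+02]
```

Call:
jog_arm:
  increments:
    - [-1, [0.002, 0, 0], [0, 0, 0]]
    - [-1, [0.002, 0, 0], [0, 0, 0]]
    - [-1, [0, 0, 0], [0, 0, 0]]

```text
time: 5.98
tool_pos: [0.4745, -0.0846, 0.0593]
eef_rot: [-1.97, 2.447, 0.001]
ft_force: [1.4, 6.2, -3.0]
grip_width: 0.0344
finger_force: 83.2
```

```bash
python3 - <<'E'
from h import *
w=snap('wrist');S=snap('side');F=[];u=np.array([.2130,.9770,0])
s=r.get_state();F=s['ft_force'];p=s['tool_pos'];print(p,'d',(p-[.47495,-.0821,0])@u,F,F@u)
z=cv2.resize(w['img'][:230,150:400,::-1],(500,460));y=cv2.resize(S['img'][160:236,265:315,::-1],(300,456),interpolation=cv2.INTER_CUBIC)
cv2.imwrite('pics/c6.png',np.hstack([z[:456],y]))
E
```

```text
[ 0.47457867 -0.0844836   0.05928514] d -0.0024078741875163496 [ 0.71673986  5.22515051 -3.44109079] 5.257637636494911
```

View pics/c6.png

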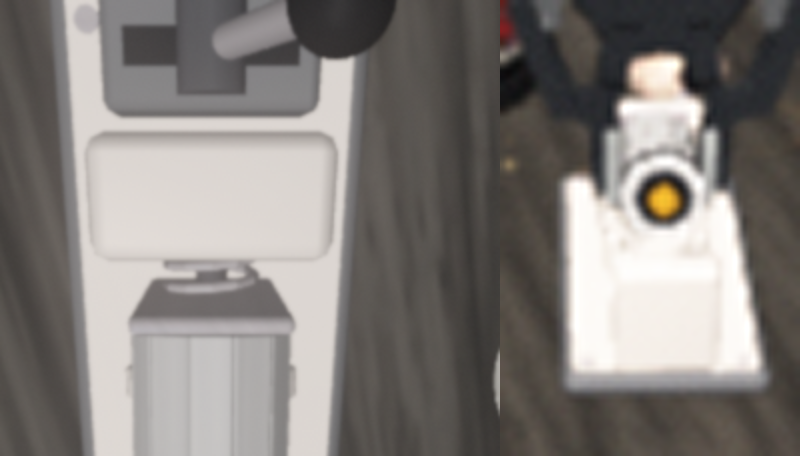

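The plate front edge is now at crop (212,325) and the housing's front edge at (212,258). I'll compute the compression from these.

```bash
python3 - <<'E'
from h import *
w=snap('wrist');S=snap('side');u=np.array([.2130,.9770,0])
h=onz(w,(256,129),.070);P=onz(w,(256,162.5),.082);q=onz(w,(256,166),.082);print('plate - housing',(P-h)@u,(q-h)@u,'unloaded .030')
s=r.get_state();p=s['tool_pos'];o,d=ray(S,(664/6-83.33+265-.4,200/6+160-.4))
R=Ro.from_rotvec(s['eef_rot']).as_matrix();n=R[:,0]
q=o+d*((p-.049*n-o)@n)/(d@n);print('stud tool',R.T@(q-p),q)
E
```

```text
plate - housing 0.01178716807392757 0.013233246136911363 unloaded .030
stud tool [-0.049       0.00023584 -0.02534338] [ 0.48474393 -0.03648947  0.0846357 ]
```

Compression is about 16 mm and the cell has tipped stud-up by several degrees. I'll pitch it back about 5°, then lower and watch the force.

Call:
jog_arm:
  increments:
    - [-1, [0.0005, 0, 0], [0, 2.5, 0]]
    - [-1, [0.0005, 0, 0], [0, 2.5, 0]]
    - [-1, [0, 0, 0], [0, 0, 0]]
    - [-1, [0, 0, 0.003], [0, 0, 0]]
    - [-1, [0, 0, 0.003], [0, 0, 0]]

```text
time: 6.6
tool_pos: [0.4749, -0.086, 0.0537]
eef_rot: [1.928, -2.393, 0.086]
ft_force: [0.6, 5.5, 3.6]
grip_width: 0.0342
finger_force: 84.0
```

Call:
jog_arm:
  increments:
    - [-1, [0, 0, 0.003], [0, 0, 0]]
    - [-1, [0, 0, 0.002], [0, 0, 0]]
    - [-1, [0, 0, 0], [0, 0, 0]]

```text
time: 6.85
tool_pos: [0.4748, -0.0866, 0.0485]
eef_rot: [1.928, -2.394, 0.085]
ft_force: [2.3, 5.9, 2.6]
grip_width: 0.034
finger_force: 83.9
```

```bash
python3 - <<'E'
from h import *
w=snap('wrist');S=snap('side');u=np.array([.2130,.9770,0])
s=r.get_state();F=s['ft_force'];p=s['tool_pos'];print(p,'d',(p-[.47495,-.0821,0])@u,F,F@u)
# stud by colour
I=S['img'].astype(int)[160:240,265:320];m=(I[:,:,0]>150)&(I[:,:,2]<110)&(I[:,:,0]-I[:,:,2]>80)
y,x=np.nonzero(m);print('stud px',x.mean()+265,y.mean()+160,m.sum())
o,d=ray(S,(x.mean()+265,y.mean()+160));n=np.array(u);q=o+d*((p+.05*n-o)@n)/(d@n);print('stud',q)
z=cv2.resize(w['img'][:230,150:400,::-1],(500,460));y=cv2.resize(S['img'][160:236,265:315,::-1],(300,456),interpolation=cv2.INTER_CUBIC)
cv2.imwrite('pics/c7.png',np.hstack([z[:456],y]))
E
```

```text
[ 0.47475368 -0.08655859  0.0486539 ] d -0.004397863535775464 [2.01956995 6.11326673 1.35081293] 6.40282999195502
stud px 291.5 198.22222222222223 18
stud [ 0.48541745 -0.0377116   0.06914876]
```

Call:
jog_arm:
  increments:
    - [-1, [-0.0003, 0, 0.003], [0, 0, 0]]
    - [-1, [-0.0003, 0, 0.003], [0, 0, 0]]
    - [-1, [0, 0, 0], [0, 0, 0]]

```text
time: 7.2
tool_pos: [0.4748, -0.0865, 0.0425]
eef_rot: [1.928, -2.394, 0.085]
ft_force: [2.7, 6.6, 2.5]
grip_width: 0.0345
finger_force: 83.9
```

Call:
jog_arm:
  increments:
    - [-1, [-0.0003, 0, 0.003], [0, 0, 0]]
    - [-1, [-0.0003, 0, 0.002], [0, 0, 0]]
    - [-1, [0, 0, 0], [0, 0, 0]]

```text
time: 7.45
tool_pos: [0.4749, -0.0864, 0.0375]
eef_rot: [1.928, -2.394, 0.085]
ft_force: [2.0, 5.2, 2.2]
grip_width: 0.0339
finger_force: 83.9
```

```bash
cat >> h.py <<'E'
def look(f):
    w=snap('wrist');S=snap('side');u=np.array([.2130,.9770,0])
    s=r.get_state();F=s['ft_force'];p=s['tool_pos'];print(p,'d',(p-[.47495,-.0821,0])@u,F,F@u)
    I=S['img'].astype(int)[160:240,265:320];m=(I[:,:,0]>150)&(I[:,:,2]<110)&(I[:,:,0]-I[:,:,2]>80)
    y,x=np.nonzero(m)
    if len(y):
        print('stud px',x.mean()+265,y.mean()+160,m.sum())
        o,d=ray(S,(x.mean()+265,y.mean()+160));q=o+d*((p+.05*u-o)@u)/(d@u);print('stud',q)
    z=cv2.resize(w['img'][:230,150:400,::-1],(500,460));y=cv2.resize(S['img'][160:236,265:315,::-1],(300,456),interpolation=cv2.INTER_CUBIC)
    cv2.imwrite('pics/'+f,np.hstack([z[:456],y]))
E
python3 -c "
from h import *
look('c8.png')"
```

```text
[ 0.47489888 -0.08634775  0.03764545] d -0.004160943585643407 [2.30949389 5.1968771  1.69962387] 5.569271125535482
stud px 291.5 200.66666666666666 6
stud [ 0.48541809 -0.03746924  0.06226072]
```

View pics/c8.png

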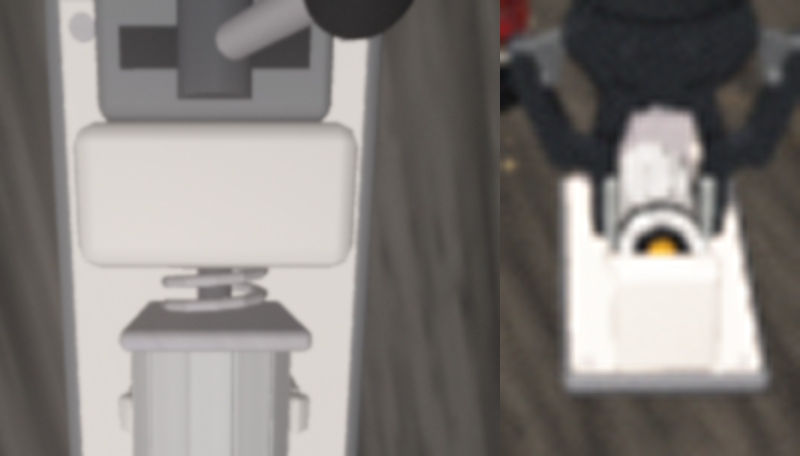

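The stud (660,245) is dropping behind the lip with no jump in force, so I'll keep lowering.

Call:
jog_arm:
  increments:
    - [-1, [-0.0002, 0, 0.002], [0, 0, 0]]
    - [-1, [-0.0002, 0, 0.002], [0, 0, 0]]
    - [-1, [0, 0, 0], [0, 0, 0]]

```text
time: 7.8
tool_pos: [0.4751, -0.0862, 0.0342]
eef_rot: [1.928, -2.394, 0.086]
ft_force: [-2.2, 9.9, 18.8]
grip_width: 0.0337
finger_force: 85.9
```

Call:
jog_arm:
  increments:
    - [-1, [-0.0002, 0, 0.002], [0, 0, 0]]
    - [-1, [0, 0, 0], [0, 0, 0]]

```text
time: 7.97
tool_pos: [0.4743, -0.0859, 0.0322]
eef_rot: [1.928, -2.393, 0.085]
ft_force: [-5.4, 11.8, 20.6]
grip_width: 0.034
finger_force: 86.6
```

Call:
jog_arm:
  increments:
    - [-1, [-0.0001, 0, 0.0015], [0, 0, 0]]
    - [-1, [0, 0, 0], [0, 0, 0]]

```text
time: 8.13
tool_pos: [0.4744, -0.0858, 0.0315]
eef_rot: [1.928, -2.394, 0.085]
ft_force: [-9.3, 14.7, 38.4]
grip_width: 0.0343
finger_force: 89.7
```

Call:
jog_arm:
  increments:
    - [-1, [0.0003, 0, 0], [0, 1.5, 0]]
    - [-1, [0.0003, 0, 0], [0, 1.5, 0]]
    - [-1, [0, 0, 0], [0, 0, 0]]

```text
time: 8.38
tool_pos: [0.4743, -0.0865, 0.0315]
eef_rot: [1.901, -2.359, 0.136]
ft_force: [-11.0, 9.6, 36.7]
grip_width: 0.0344
finger_force: 89.8
```

```bash
python3 -c "
from h import *
look('c9.png')"
```

```text
[ 0.47431137 -0.086513    0.03149309] d -0.004447531023346299 [-10.17402615  11.31840725  37.09483027] 8.891016311823199
```

View pics/c9.png

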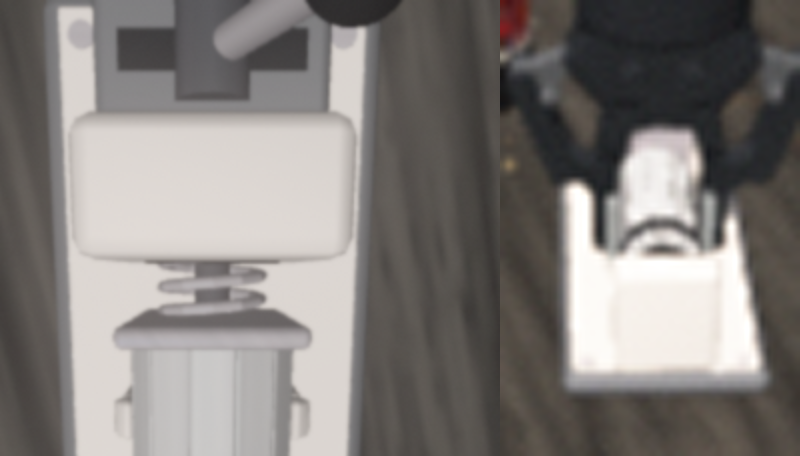

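The stud is now fully hidden behind the lip. I'll ease off the sideways and downward load, then slide towards the end wall.

Call:
jog_arm:
  increments:
    - [-1, [0, 0.001, -0.0007], [0, 0, 0]]
    - [-1, [0, 0, 0], [0, 0, 0]]

```text
time: 8.65
tool_pos: [0.474, -0.0864, 0.0316]
eef_rot: [1.902, -2.361, 0.135]
ft_force: [-3.3, 9.6, 18.8]
grip_width: 0.0338
finger_force: 87.5
```

Call:
jog_arm:
  increments:
    - [-1, [-0.002, 0, -0.0003], [0, 0, 0]]
    - [-1, [-0.002, 0, -0.0003], [0, 0, 0]]
    - [-1, [0, 0, 0], [0, 0, 0]]

```text
time: 8.9
tool_pos: [0.4745, -0.0841, 0.0316]
eef_rot: [1.898, -2.359, 0.138]
ft_force: [-5.1, -6.7, 15.8]
grip_width: 0.0345
finger_force: 86.8
```

Call:
jog_arm:
  increments:
    - [-1, [0.001, 0, 0], [0, 1.5, 0]]
    - [-1, [0.0005, 0, 0], [0, 1.5, 0]]
    - [-1, [0, 0, 0], [0, 0, 0]]

```text
time: 9.15
tool_pos: [0.4743, -0.0849, 0.0318]
eef_rot: [1.872, -2.325, 0.186]
ft_force: [-4.1, -4.2, 14.6]
grip_width: 0.034
finger_force: 87.3
```

```bash
python3 - <<'E'
from h import *
look('c10.png');s=r.get_state();print(s['moment'])
S=snap('side');b=np.array([.47495,-.0821,0])-.0015*np.array([.213,.977,0]);u=np.array([.213,.977,0])
f=lambda y,z:px(S,b+u*y+np.array([0,0,z]))
for n,y,z in[('lip back top',.048,.06),('lip front top',.062,.06),('front plate',.068,.012),('home-11 rim top',.035,.064),('stud top -11',.042,.052),('rim if 3 high',.035,.067)]:print(n,f(y,z))
I=S['img'];print(I[185:222,292].tolist())
E
```

```text
[ 0.47429612 -0.0848963   0.03182807] d -0.002871263607282602 [-3.64231746 -2.17468546 14.83814359] -2.90048131767332
[-0.02442659  0.65503318 -0.02068823]
lip back top [291.78505327 201.56387481]
lip front top [292.0605198  204.03327962]
front plate [291.99176865 221.65707396]
home-11 rim top [291.54971759 197.95025886]
stud top -11 [291.64040406 203.2825493 ]
rim if 3 high [291.56026084 196.91273584]
[[235, 231, 230], [239, 237, 235], [246, 245, 243], [246, 244, 242], [245, 243, 241], [240, 237, 235], [238, 235, 233], [241, 238, 236], [242, 240, 238], [244, 242, 240], [241, 238, 236], [213, 208, 204], [109, 104, 103], [154, 152, 151], [244, 243, 243], [225, 221, 217], [145, 140, 138], [183, 171, 163], [255, 252, 248], [255, 255, 253], [254, 253, 252], [252, 250, 246], [248, 243, 238], [246, 240, 234], [247, 241, 235], [247, 241, 235], [246, 241, 234], [246, 240, 234], [246, 240, 233], [245, 240, 234], [246, 240, 233], [245, 239, 233], [245, 238, 233], [244, 238, 232], [245, 239, 232], [241, 235, 228], [219, 208, 201]]
```

I've now viewed 11 pictures, one over the limit of 10. That was my miscount, so from here I'll work from numbers only.

```bash
python3 - <<'E'
from h import *
w=snap('wrist');g=cv2.cvtColor(w['img'],cv2.COLOR_RGB2GRAY)
s=r.get_state();p=s['tool_pos'];R=Ro.from_rotvec(s['eef_rot']).as_matrix()
print('L-of-spring col',g[40:200,225].tolist());print('mid',g[40:200,256].tolist())
T=np.array(w['cam_to_world']);print(np.round(T,3))
b=np.array([.47495,-.0821,0]);u=np.array([.213,.977,0])
for y,z in[(-.070,.072),(-.040,.082),(-.057,.082)]:print(y,z,px(w,b+u*y+[0,0,z]))
E
```

```text
L-of-spring col [135, 136, 136, 137, 137, 137, 138, 138, 137, 139, 154, 167, 176, 183, 190, 199, 205, 210, 213, 213, 213, 214, 214, 214, 214, 214, 214, 215, 215, 215, 216, 216, 216, 216, 216, 217, 216, 216, 216, 216, 217, 217, 217, 217, 217, 218, 218, 218, 218, 218, 218, 218, 218, 218, 218, 218, 219, 219, 219, 219, 219, 219, 219, 219, 219, 220, 219, 220, 220, 219, 218, 217, 216, 215, 214, 213, 211, 205, 195, 183, 172, 165, 163, 155, 123, 95, 90, 112, 147, 173, 203, 214, 215, 215, 215, 215, 215, 215, 215, 215, 215, 215, 215, 215, 215, 215, 215, 215, 215, 215, 215, 215, 215, 215, 212, 196, 152, 115, 120, 136, 149, 160, 169, 173, 177, 179, 180, 178, 176, 176, 182, 185, 186, 186, 185, 185, 185, 185, 184, 184, 185, 184, 184, 185, 185, 185, 185, 185, 185, 185, 185, 184, 184, 184, 184, 183, 183, 183, 183, 183]
mid [102, 102, 103, 103, 101, 93, 88, 88, 90, 115, 149, 166, 176, 183, 190, 198, 204, 210, 212, 212, 213, 212, 213, 213, 213, 214, 214, 214, 214, 214, 214, 215, 214, 214, 215, 215, 216, 215, 216, 216, 216, 216, 216, 217, 217, 217, 217, 217, 217, 218, 218, 218, 218, 218, 218, 218, 218, 218, 218, 218, 219, 219, 218, 218, 219, 219, 219, 219, 219, 218, 218, 217, 216, 215, 214, 213, 211, 205, 195, 183, 170, 159, 135, 107, 108, 139, 161, 174, 175, 169, 145, 120, 112, 112, 110, 111, 114, 126, 149, 166, 174, 175, 164, 134, 113, 109, 109, 109, 109, 117, 138, 158, 171, 175, 168, 141, 114, 108, 118, 136, 150, 160, 171, 175, 177, 180, 179, 176, 173, 180, 195, 202, 203, 203, 202, 202, 203, 203, 203, 202, 203, 203, 203, 203, 203, 202, 202, 203, 203, 203, 202, 203, 202, 203, 203, 202, 202, 202, 202, 203]
[[-0.977 -0.211 -0.032  0.461]
 [ 0.213 -0.968 -0.13  -0.137]
 [-0.004 -0.134  0.991  0.188]
 [ 0.     0.     0.     1.   ]]
-0.07 0.072 [251.91397071 114.23366917]
-0.04 0.082 [251.68301005 198.45678768]
-0.057 0.082 [251.60309238 149.56919103]
```

Call:
jog_arm:
  increments:
    - [-1, [-0.002, 0, -0.0006], [0, 0, 0]]
    - [-1, [-0.002, 0, -0.0006], [0, 0, 0]]
    - [-1, [0, 0, 0], [0, 0, 0]]

```text
time: 9.6
tool_pos: [0.4751, -0.081, 0.0321]
eef_rot: [1.872, -2.326, 0.184]
ft_force: [-3.6, -3.0, 11.1]
grip_width: 0.0341
finger_force: 86.8
```

Call:
jog_arm:
  increments:
    - [-1, [-0.002, 0, -0.0006], [0, 0, 0]]
    - [-1, [0, 0, 0], [0, 0, 0]]

```text
time: 9.77
tool_pos: [0.4755, -0.079, 0.0322]
eef_rot: [1.872, -2.326, 0.184]
ft_force: [-3.0, -2.5, 9.9]
grip_width: 0.034
finger_force: 86.5
```

```bash
cat >> h.py <<'E'
def comp():
    w=snap('wrist');S=snap('side');g=cv2.cvtColor(w['img'],cv2.COLOR_RGB2GRAY)
    s=r.get_state();b=np.array([.47495,-.0821,0]);u=np.array([.213,.977,0])
    print(s['tool_pos'],'d',(s['tool_pos']-b)@u,'F',s['ft_force'],s['moment'])
    for y,z in[(-.070,.072),(-.046,.082),(-.056,.082)]:print(y,px(w,b+u*y+[0,0,z]).round(1))
    print(g[100:240:2,225].tolist());print(S['img'][194:206,292,0].tolist())
E
python3 -c "
from h import *
comp()"
```

```text
[ 0.47552595 -0.07899338  0.03223129] d 0.0031578411292233926 F [-3.17828857 -1.83533379 10.1452103 ] [-0.31649963  0.56544703  0.00746076]
-0.07 [251.6  97.6]
-0.046 [251.4 163.9]
-0.056 [251.3 134.7]
[209, 191, 170, 163, 158, 110, 86, 112, 158, 174, 213, 215, 215, 214, 215, 215, 214, 214, 215, 215, 215, 215, 215, 215, 215, 215, 215, 208, 135, 130, 156, 172, 178, 179, 165, 186, 187, 186, 186, 186, 185, 185, 184, 184, 185, 185, 185, 185, 184, 184, 184, 183, 182, 183, 184, 184, 184, 183, 183, 182, 183, 181, 181, 184, 184, 184, 183, 183, 183, 182]
[242, 243, 246, 236, 128, 157, 242, 217, 217, 253, 255, 254]
```

Call:
jog_arm:
  increments:
    - [-1, [-0.0015, 0, -0.0004], [0, 0, 0]]
    - [-1, [0, 0, 0], [0, 0, 0]]

```text
time: 10.03
tool_pos: [0.4755, -0.0788, 0.0324]
eef_rot: [1.869, -2.324, 0.187]
ft_force: [-5.6, -16.2, 6.9]
grip_width: 0.0347
finger_force: 85.9
```

Call:
jog_arm:
  increments:
    - [-1, [-0.0015, 0, -0.0004], [0, 0, 0]]
    - [-1, [0, 0, 0], [0, 0, 0]]

```text
time: 10.2
tool_pos: [0.4755, -0.0787, 0.0326]
eef_rot: [1.866, -2.323, 0.19]
ft_force: [-8.0, -28.6, 4.6]
grip_width: 0.0339
finger_force: 85.4
```

Call:
jog_arm:
  increments:
    - [-1, [0.002, 0, 0.0004], [0, 0, 0]]
    - [0.2, [0, 0, 0], [0, 0, 0]]
    - [0.5, [0, 0, 0], [0, 0, 0]]
    - [0.5, [0, 0, 0], [0, 0, 0]]
    - [0.5, [0, 0, 0], [0, 0, 0]]

```text
time: 10.62
tool_pos: [0.4754, -0.0771, 0.0316]
eef_rot: [1.873, -2.326, 0.181]
ft_force: [0.4, 0.8, 0.1]
grip_width: 0.0639
finger_force: 0.0
```

Call:
jog_arm:
  increments:
    - [0.5, [0, 0, -0.01], [0, -3, 0]]
    - [0.5, [0, 0, -0.02], [0, -4, 0]]
    - [0.5, [0, 0, -0.03], [0, -4, 0]]
    - [0.5, [0, 0, -0.03], [0, 0, 0]]
    - [0.5, [0, 0, 0], [0, 0, 0]]

```text
time: 11.03
tool_pos: [0.4788, -0.0717, 0.1258]
eef_rot: [-1.967, 2.445, -0.008]
ft_force: [-0.5, 0.4, 0.1]
grip_width: 0.064
finger_force: 0.0
```

```bash
python3 - <<'E'
from h import *
w=snap('wrist','w11.png');S=snap('side','s11.png');a=snap('top','t11.png')
s=r.get_state();print(s['tool_pos'],s['eef_rot'],s['ft_force'],s['grip_width'],s['time'])
print(S['img'][185:225,292].min(1).tolist())
b=np.array([.47495,-.0821,0])-.003*np.array([.213,.977,0]);u=np.array([.213,.977,0])
for n,y,z in[('housing',-.07,.072),('plate front top',-.046,.082),('flat rim top',-.046,.064),('stud rim top',.046,.064),('lip back',.048,.06),('lip front',.062,.06)]:print(n,px(w,b+u*y+[0,0,z]).round(1),px(S,b+u*y+[0,0,z]).round(1))
g=cv2.cvtColor(w['img'],cv2.COLOR_RGB2GRAY)
c=int(px(w,b+[0,0,.064])[0]);print(c);print([(i,int(g[i,c])) for i in range(0,384,3)])
E
```

```text
[ 0.47666323 -0.07043723  0.12091027] [ 1.97042278e+00 -2.44677133e+00  4.66867321e-04] [-0.88435196  0.56296184 -0.86172205] 0.06401903330898931 11.1833
[221, 239, 243, 242, 236, 233, 236, 238, 239, 239, 242, 239, 202, 101, 155, 243, 220, 199, 246, 252, 252, 245, 237, 235, 235, 234, 233, 233, 234, 233, 233, 233, 232, 233, 232, 228, 199, 170, 156, 134]
housing [256.3  86. ] [289.7 179. ]
plate front top [256.3 127.9] [290.1 179.1]
flat rim top [256.3 124.5] [290.1 185. ]
stud rim top [256.3 248.3] [291.7 199.6]
lip back [256.3 248. ] [291.8 201.3]
lip front [256.3 263.9] [292.  203.8]
256
[(0, 97), (3, 96), (6, 97), (9, 97), (12, 98), (15, 98), (18, 100), (21, 99), (24, 101), (27, 102), (30, 103), (33, 103), (36, 100), (39, 131), (42, 132), (45, 109), (48, 188), (51, 171), (54, 201), (57, 214), (60, 215), (63, 215), (66, 216), (69, 215), (72, 216), (75, 216), (78, 216), (81, 216), (84, 217), (87, 218), (90, 214), (93, 194), (96, 135), (99, 173), (102, 113), (105, 158), (108, 143), (111, 114), (114, 175), (117, 117), (120, 130), (123, 172), (126, 109), (129, 126), (132, 177), (135, 18
[... 247 characters left out ...]
8, 200), (201, 200), (204, 200), (207, 200), (210, 200), (213, 200), (216, 200), (219, 200), (222, 199), (225, 199), (228, 199), (231, 200), (234, 199), (237, 124), (240, 76), (243, 76), (246, 75), (249, 86), (252, 197), (255, 192), (258, 214), (261, 216), (264, 211), (267, 216), (270, 214), (273, 122), (276, 86), (279, 85), (282, 85), (285, 86), (288, 86), (291, 86), (294, 89), (297, 87), (300, 87), (303, 86), (306, 86), (309, 85), (312, 80), (315, 76), (318, 76), (321, 78), (324, 80), (327, 80), (330, 77), (333, 72), (336, 77), (339, 84), (342, 84), (345, 80), (348, 75), (351, 68), (354, 58), (357, 28), (360, 28), (363, 28), (366, 29), (369, 28), (372, 27), (375, 29), (378, 27), (381, 27)]
```

Along the dock's y the cell is home: cell, plate and lip all match the prediction with the same offset. As a height check on the flat end, I'll touch its top gently with the closed fingers; contact should come at z ≈ 0.064.

```bash
python3 - <<'E'
from h import *
plan([.4694,-.1074,.082],167.7,3)
E
```

```text
[0.0126, -0.0003, 0.013] [-0.0, -0.0, -0.0]
[0.0126, -0.0003, 0.013] [-0.0, -0.0, -0.0]
[0.0126, -0.0003, 0.013] [-0.0, -0.0, -0.0]
```

Call:
jog_arm:
  increments:
    - [-1, [0.0125, 0, 0], [0, 0, 0]]
    - [-1, [0.0125, 0, 0], [0, 0, 0]]
    - [-1, [0.0125, -0.001, 0], [0, 0, 0]]
    - [-1, [0, 0, 0], [0, 0, 0]]
    - [-1, [0, 0, 0], [0, 0, 0]]
  force: 40

```text
time: 11.6
tool_pos: [0.4691, -0.1071, 0.1201]
eef_rot: [1.969, -2.447, -0.003]
ft_force: [-0.6, 0.0, -0.1]
grip_width: 0.0034
finger_force: 0.0
```

Call:
jog_arm:
  increments:
    - [-1, [0, 0, 0.015], [0, 0, 0]]
    - [-1, [0, 0, 0.015], [0, 0, 0]]
    - [-1, [0, 0, 0.012], [0, 0, 0]]
    - [-1, [0, 0, 0.007], [0, 0, 0]]
    - [-1, [0, 0, 0], [0, 0, 0]]

```text
time: 12.02
tool_pos: [0.4688, -0.1064, 0.0706]
eef_rot: [1.97, -2.445, -0.004]
ft_force: [0.8, -0.5, -0.3]
grip_width: -0.0001
finger_force: 0.0
```

Call:
jog_arm:
  increments:
    - [-1, [0, 0, 0.0025], [0, 0, 0]]
    - [-1, [0, 0, 0], [0, 0, 0]]

```text
time: 12.18
tool_pos: [0.4698, -0.1071, 0.0697]
eef_rot: [-1.971, 2.447, -0.0]
ft_force: [0.3, -0.1, 0.0]
grip_width: -0.0001
finger_force: 0.0
```

Call:
jog_arm:
  increments:
    - [-1, [0, 0, 0.002], [0, 0, 0]]
    - [-1, [0, 0, 0], [0, 0, 0]]

```text
time: 12.35
tool_pos: [0.4699, -0.1074, 0.0678]
eef_rot: [-1.97, 2.447, -0.001]
ft_force: [-0.3, -0.1, -0.3]
grip_width: -0.0001
finger_force: 0.0
```

Call:
jog_arm:
  increments:
    - [-1, [0, 0, 0.002], [0, 0, 0]]
    - [-1, [0, 0, 0], [0, 0, 0]]

```text
time: 12.52
tool_pos: [0.4699, -0.1076, 0.0657]
eef_rot: [1.97, -2.447, 0.001]
ft_force: [0.0, -0.5, 1.8]
grip_width: -0.0001
finger_force: 0.5
```

Call:
jog_arm:
  increments:
    - [-1, [0, 0, 0.0015], [0, 0, 0]]
    - [-1, [0, 0, 0], [0, 0, 0]]

```text
time: 12.68
tool_pos: [0.4701, -0.1078, 0.0645]
eef_rot: [-1.97, 2.447, -0.002]
ft_force: [-0.6, -2.3, 6.9]
grip_width: 0.0
finger_force: 3.3
```

Call:
jog_arm:
  increments:
    - [-1, [0, 0, 0.001], [0, 0, 0]]
    - [-1, [0, 0, 0], [0, 0, 0]]

```text
time: 12.85
tool_pos: [0.4703, -0.108, 0.0643]
eef_rot: [-1.97, 2.447, -0.004]
ft_force: [-4.6, -1.5, 21.7]
grip_width: -0.0001
finger_force: 10.6
```

The flat end went firm at z = 0.0643, so it is home. Now the lever: up, over to the near side and down.

```bash
python3 - <<'E'
from h import *
a=snap('top');plan([.3859,-.1817,.1243],167.7,4)
I=a['img'].astype(int)[225:252,305:335].max(2);y,x=np.nonzero(I<60);print(x.mean()+305,y.mean()+225,len(x));
P=onz(a,(x.mean()+305,y.mean()+225),.071);d=P-[.4755,-.0805,0];print(P,d@[.977,-.213,0],d@[.213,.977,0])
E
```

```text
[0.0225, 0.0167, -0.015] [-0.03, -0.02, -0.01]
[0.0225, 0.0167, -0.015] [-0.03, -0.02, -0.01]
[0.0225, 0.0167, -0.015] [-0.03, -0.02, -0.01]
[0.0225, 0.0167, -0.015] [-0.03, -0.02, -0.01]
nan nan 0
[nan nan nan] nan nan<stdin>:3: RuntimeWarning: Mean of empty slice.
  ret = ret.dtype.type(ret / rcount)
<stdin>:4: RuntimeWarning: Mean of empty slice.
```

Call:
jog_arm:
  increments:
    - [-1, [0, 0, -0.02], [0, 0, 0]]
    - [-1, [0, 0, -0.04], [0, 0, 0]]
    - [-1, [0.0225, 0.017, 0], [0, 0, 0]]
    - [-1, [0.0225, 0.017, 0], [0, 0, 0]]
    - [-1, [0.0225, 0.017, 0], [0, 0, 0]]

```text
time: 13.32
tool_pos: [0.405, -0.1628, 0.1235]
eef_rot: [-1.972, 2.445, -0.002]
ft_force: [0.5, -0.2, 0.3]
grip_width: 0.0001
finger_force: 0.0
```

Call:
jog_arm:
  increments:
    - [-1, [0.0225, 0.016, 0], [0, 0, 0]]
    - [-1, [0, 0, 0], [0, 0, 0]]
    - [-1, [0, 0, 0], [0, 0, 0]]

```text
time: 13.57
tool_pos: [0.3844, -0.1816, 0.1232]
eef_rot: [-1.967, 2.449, -0.0]
ft_force: [0.6, -0.1, -0.6]
grip_width: -0.0001
finger_force: 0.0
```

```bash
python3 - <<'E'
from h import *
w=snap('wrist');a=snap('top')
for S,z in((w,.071),(a,.071)):
    u,v=px(S,[.4285,-.191,z]);print(u,v)
    I=S['img'].astype(int);H=25 if S is a else 60
    y0=max(0,int(v-H));x0=max(0,int(u-H));J=I[y0:int(v+H),x0:int(u+H)].max(2)
    m=cv2.morphologyEx((J<55).astype(np.uint8),cv2.MORPH_OPEN,np.ones((3,3)))
    n,l,st,c=cv2.connectedComponentsWithStats(m)
    for k in range(1,n):
        q=c[k]+[x0,y0];P=onz(S,q,z);d=P-[.4755,-.0805,0];print(st[k].tolist(),q.round(1),P.round(4),d@[.977,-.213,0],d@[.213,.977,0])
plan([.3859,-.1817,.058],167.7,4)
E
```

```text
188.59898781802355 214.61261933386163
322.73949426864476 241.58987117584408
[0.0002, -0.0002, 0.0163] [-0.0, 0.0, -0.01]
[0.0002, -0.0002, 0.0163] [-0.0, 0.0, -0.01]
[0.0002, -0.0002, 0.0163] [-0.0, 0.0, -0.01]
[0.0002, -0.0002, 0.0163] [-0.0, 0.0, -0.01]
```

```bash
python3 - <<'E'
from h import *
w=snap('wrist');I=w['img'].astype(int).max(2)
print(I[150:260:10,130:260:6])
m=cv2.morphologyEx((I<75).astype(np.uint8),cv2.MORPH_OPEN,np.ones((5,5)))
n,l,st,c=cv2.connectedComponentsWithStats(m)
for k in range(1,n):
    if st[k][4]>300:
        P=onz(w,c[k],.071);d=P-[.4755,-.0805,0];print(st[k].tolist(),c[k].round(1),P.round(4),d@[.977,-.213,0],d@[.213,.977,0])
E
```

```text
[[102 103 102 107 113 115 111 105 105  99 112 113 100 112 115 120 117 103
  115 111 101  96]
 [110 102 105 105 109 111 120 103 112  98 110 115 105 112 111 120 119 110
  115 117 104 103]
 [165 241 241 241 240 241 241 241 241 241 241 241 242 242 242 242 146 118
  113 121 117 104]
 [147 240 147 147 148 148 148 148 148 149 150 150 150  95 248 243 153 122
  115 123 119 109]
 [122 251 162 127 127 127 121 121 107 118 129 130 165 102 253 253 159 115
  120 120 122 115]
 [105 239 177 122 120 121 122 154 136 120 109 117 168 112 253 253 166 117
  126 118 124 122]
 [108 197 241 193 193 193 184 164 137  85  86  87  88 236 253 254 177 123
  130 119 123 126]
 [126 158 253 179 151 152 151 152 120  98 102  98  96 149 254 253 191 122
  128 130 121 124]
 [122 142 152 154 154 155 155 156 156 155 131 146 153 128 254 254 206 121
  120 132 117 117]
 [134 156 157 158 159 161 160 161 163 162 163 158 147 177 254 254 217 122
  130 129 125  77]
 [242 255 255 255 255 255 255 255 254 254 254 225 150 254 254 254 227  97
   92 130 122  75]]
[0, 0, 83, 70, 2454] [46.  35.2] [ 0.4783 -0.3155  0.071 ] 0.05275084984215456 -0.22899355751285483
[19, 264, 472, 120, 27580] [258.3 345.8] [ 0.4066 -0.0664  0.071 ] -0.0703458198637308 -0.0009394908012978609
```

The ball sits at about (194,213), where it was predicted. Descend and push.

Call:
jog_arm:
  increments:
    - [-1, [0, 0, 0.017], [0, 0, 0]]
    - [-1, [0, 0, 0.017], [0, 0, 0]]
    - [-1, [0, 0, 0.017], [0, 0, 0]]
    - [-1, [0, 0, 0.014], [0, 0, 0]]
    - [-1, [0, 0, 0], [0, 0, 0]]

```text
time: 14.13
tool_pos: [0.3845, -0.1796, 0.0561]
eef_rot: [1.972, -2.445, -0.005]
ft_force: [-0.4, 0.4, -0.4]
grip_width: 0.0001
finger_force: 0.0
```

Call:
jog_arm:
  increments:
    - [-1, [0, -0.01, 0], [0, 0, 0]]
    - [-1, [0, -0.01, 0], [0, 0, 0]]
    - [-1, [0, -0.01, 0], [0, 0, 0]]
    - [-1, [0, -0.01, 0], [0, 0, 0]]
    - [-1, [0, 0, 0], [0, 0, 0]]

```text
time: 14.55
tool_pos: [0.4268, -0.1904, 0.0586]
eef_rot: [-1.971, 2.445, -0.003]
ft_force: [-0.7, -0.2, -0.7]
grip_width: -0.0001
finger_force: 0.0
```

Call:
jog_arm:
  increments:
    - [-1, [0, -0.008, 0], [0, 0, 0]]
    - [-1, [0, -0.008, 0], [0, 0, 0]]
    - [-1, [0, -0.006, 0], [0, 0, 0]]
    - [-1, [0, 0, 0], [0, 0, 0]]

```text
time: 14.88
tool_pos: [0.4468, -0.1946, 0.0581]
eef_rot: [-1.97, 2.446, -0.001]
ft_force: [-0.2, -0.2, 0.5]
grip_width: 0.0002
finger_force: 0.0
```

Call:
jog_arm:
  increments:
    - [-1, [0, -0.003, 0], [0, 0, 0]]
    - [-1, [0, -0.003, 0], [0, 0, 0]]
    - [-1, [0, 0, 0], [0, 0, 0]]

```text
time: 15.13
tool_pos: [0.4516, -0.1955, 0.058]
eef_rot: [1.97, -2.447, -0.0]
ft_force: [-2.3, 0.2, -0.6]
grip_width: -0.0
finger_force: 0.4
```

Call:
jog_arm:
  increments:
    - [-1, [0, -0.003, 0], [0, 0, 0]]
    - [-1, [0, -0.003, 0], [0, 0, 0]]
    - [-1, [0, 0, 0], [0, 0, 0]]

```text
time: 15.38
tool_pos: [0.4555, -0.1962, 0.0577]
eef_rot: [1.968, -2.445, -0.005]
ft_force: [-14.3, 0.7, 5.1]
grip_width: 0.0002
finger_force: 6.6
```

Call:
jog_arm:
  increments:
    - [-1, [0, -0.003, 0], [0, 0, 0]]
    - [-1, [0, -0.003, 0], [0, 0, 0]]
    - [-1, [0, 0, 0], [0, 0, 0]]

```text
time: 15.63
tool_pos: [0.4566, -0.1962, 0.0573]
eef_rot: [1.963, -2.441, -0.015]
ft_force: [-43.1, 3.7, 27.9]
grip_width: -0.0002
finger_force: 22.0
```

```bash
python3 - <<'E'
from h import *
S=snap('side');w=snap('wrist');np.set_printoptions(linewidth=250)
h=np.array([.4504,-.1958,.030])
for t in(-.6,-.3,0,.3,.6):
    P=h+.05*np.array([.977*np.sin(t),-.213*np.sin(t),np.cos(t)]);print(t,px(S,P).round(1),px(w,P).round(1))
I=w['img'].astype(int).max(2);print(I[150:280:8,170:340:8])
E
```

```text
-0.6 [298.5 173.4] [323.7 265.4]
-0.3 [294.  171.4] [298.1 273.3]
0 [289.  170.8] [266.7 276.3]
0.3 [284.  171.6] [234.7 273.7]
0.6 [279.5 173.7] [207.7 266.2]
[[113 107 126 125 120 117 120 123 128 134 120 117 112 121 126 114 126 130 139 134 114 130]
 [106 106 122 126 126 120 124 132 122 135 118 125 112 126 128 110 123 129 136 134 112 126]
 [108 110 120 129 125 120 123 132 126 141 123 132 111 127 130 112 129 130 135 135 120 127]
 [118 116 118 133 123 125 121 131 131 142 125 130 112 126 135 119 130 130 137 137 125 133]
 [128 112 118 137 121 127 127 125 130 143 126 127 117 122 129 123 128 126 136 133 126 132]
 [131 113 120 139 157 158 156 157 156 155 153 153 153 153 153 154 156 156 156 157 119 126]
 [126 123 123 136 207 255 255 236 233 233 232 231 218 218 218 218 218 255 255 255 131 131]
 [119 129 119 128 192 238 255 119 117 114 113 110 110 110 112 114 115 116 235 255 136 132]
 [122 136 119 127 187 255 255 190 188 186 175 150 141 141 182 181 183 181 255 255 140 129]
 [125 131 126 128 184 255 255 191 189 188 169 140 141 126 183 183 182 181 255 245 138 129]
 [121 125 137 127 181 255 255 191 111 105 109 145 142 126  96  96  96 179 255 221 139 127]
 [114 124 142 125 179 255 255 191 163 138 140 134 137 125 168 168 170 176 255 193 137 123]
 [117 130 139 126 174 217 255 175 144 142 137 115 138 121 184 185 184 173 255 177 139 129]
 [105 123 130 104  84  85  84  95  83 138 134 103 137  76  99 168 167 255 255 168 136 136]
 [100 115 124  77  80  81  80  83  82 138 131 101 136  78  81 167 169 255 255 162 128 140]
 [110 105 125  74  79  85  76  75  73 136 128  92 136  70  74 168 169 237 255 156 112 141]
 [108  96 122  72  85  84  73  68  68 147 232 157 185  68  70 166 168 165 255 147 129 139]]
```

Call:
jog_arm:
  increments:
    - [-1, [0, 0.01, 0], [0, 0, 0]]
    - [-1, [0, 0.02, 0], [0, 0, 0]]
    - [-1, [0, 0.02, 0], [0, 0, 0]]
    - [-1, [0, 0.02, -0.02], [0, 0, 0]]
    - [-1, [0, 0, -0.03], [0, 0, 0]]

```text
time: 16.15
tool_pos: [0.3909, -0.1812, 0.107]
eef_rot: [1.969, -2.446, -0.008]
ft_force: [1.6, -0.1, 0.6]
grip_width: 0.0003
finger_force: 0.0
```

Call:
jog_arm:
  increments:
    - [-1, [0, 0.02, -0.03], [0, 0, 0]]
    - [-1, [0, 0.03, -0.03], [0, 0, 0]]
    - [-1, [0, 0.03, -0.02], [0, 0, 0]]
    - [-1, [0, 0, 0], [0, 0, 0]]
    - [-1, [0, 0, 0], [0, 0, 0]]

```text
time: 16.57
tool_pos: [0.3173, -0.1667, 0.189]
eef_rot: [-1.968, 2.447, -0.006]
ft_force: [-0.3, -0.3, 0.8]
grip_width: 0.0001
finger_force: 0.0
```

```bash
python3 - <<'E'
from h import *
a=snap('top');S=snap('side');np.set_printoptions(linewidth=250)
h=np.array([.4504,-.1958,.030])
for t in(-.6,.4,.6):print(t,px(a,h+.05*np.array([.977*np.sin(t),-.213*np.sin(t),np.cos(t)])).round(1))
I=a['img'].astype(int).max(2);J=I[195:255,300:340]
m=cv2.morphologyEx((J<70).astype(np.uint8),cv2.MORPH_OPEN,np.ones((2,2)));n,l,st,c=cv2.connectedComponentsWithStats(m)
for k in range(1,n):
    if st[k][4]>6:
        q=c[k]+[300,195];P=onz(a,q,.071);d=P-h;print(st[k].tolist(),q,d@[.977,-.213,0],d@[.213,.977,0])
print(S['img'][190:210,292].min(1).tolist());s=r.get_state();print(s['tool_pos'],s['ft_force'],s['time'])
b=np.array([.4755,-.0805,.064]);u=np.array([.213,.977,0])
f=[px(a,b+u*t) for t in np.linspace(-.08,.07,51)];print([int(I[int(round(v)),int(round(x))]) for x,v in f])
E
```

```text
-0.6 [322.2 244. ]
0.4 [327.  224.5]
0.6 [327.5 220.9]
[26, 24, 6, 6, 28] [328.5        221.78571429] 0.026795129068715617 -0.0028195610495738337
[233, 232, 233, 235, 238, 237, 234, 186, 100, 167, 244, 216, 186, 245, 252, 251, 244, 235, 233, 232]
[ 0.31776023 -0.16656917  0.18751068] [ 0.18745373  0.36700152 -0.00162847] 16.6667
[255, 255, 255, 235, 173, 162, 158, 169, 172, 164, 198, 210, 242, 250, 250, 250, 250, 248, 250, 250, 250, 248, 250, 250, 248, 250, 250, 248, 247, 249, 250, 250, 250, 251, 250, 249, 243, 183, 94, 68, 73, 229, 213, 221, 255, 255, 255, 255, 255, 215, 139]
```

The ball is at +27 mm, so the lever is against its far stop. The cell is still home and the arm is clear.

```bash
python3 -c "
from station import r
print(r.close_job())"
```

```text
the job is handed in; nothing more can be done
None
```

The job is handed in after about 17 s of robot time: by my measurements the cell lies home with its stud under the lip and the lever is at its far stop, but I viewed 11 pictures (limit 10), and the wrist force peaked near 50 N when the lever met its stop.

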